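Loosen a magnifier's lens retaining ring, counting its turns

ROBOT

A 6-joint arm with a two-finger parallel gripper is mounted at the origin on the work surface. World frame = base frame: x ahead of the robot, y to its left, z up, the work surface at z = 0. Lengths are in m, angles in rad, forces in N, time in s.
With the tool pointing down it reaches from about 0.275 to 0.725 m from the base axis. Payload 15.9 kg.
Tool frame: the origin (TCP) lies on the centre line of the jaws, within the pads' length; the fingertips stand 25 mm ahead of it and the grasp point (between the pads) lies 6 mm ahead of it; x points along the fingers, y is the direction in which the jaws open and shut, and the axes are right-handed (so a half turn about x gives the same grasp; the last joint's range is limited). The gripper opens to 85 mm and grips with 20 to 120 N. Pads are 22 mm wide; open, the fingers measure 114 mm over their backs; the gripper's body (76 mm by 85 mm) begins 54 mm behind the grasp point. The pads swing forward as they close: fully open they stand 13 mm farther back than shut.
Start: joints at [1.146, 0.213, -0.034, 1.323, 0, 1.571], TCP at [0.206, 0.456, 0.256] pointing down, gripper open.
Joint ranges: [-2.98, 2.98], [-0.74, 1.72], [-1.14, 1.35], [-2.1, 2.04], [-1.57, 1.44], [-3.14, 3.14]. Speed limits (rad/s): [1.89, 1.89, 2.39, 2.57, 3.14, 3.14].

INTERFACE

Orientations are given as a 3x3 rotation matrix whose columns are the frame's x, y, z axes.
In Python, from plant import bot gives the robot as it stands.
- The arm moves only by the tool apply_moves, never from a script. Its argument "increments" is a list of rows, each an object of numbers: "dx", "dy", "dz": the shift along the tool's x, y, z in m; "ax", "ay", "az": the turn, a rotation vector about the tool's x, y, z in rad. A call has 1 to 20 rows; each row is the pose to reach, as a shift and turn from the pose commanded when the call began, along the tool's axes at that moment; what a row does not reach only later rows make up. A row lasts 1/8 s, in which the tool goes at most 62.5 mm and 10.7 degrees, less where a joint would pass 70% of its speed; a pose out of reach is approached as far as the arm can. A call with a gripper value outside its range is refused whole. "hand" is the closure, from 0 (fully open) to 1 (shut), set as the call begins (left out, the last holds). The fingers move at their own pace and stop on an object; the grip force is fixed at half the most. Time passes only in rows, so rows that repeat a pose let the fingers close. It gives the time, the measured TCP pose, the force and the opening at its end, in the units of the state.
- bot.state(): the state, without advancing time (a new reading comes with each control period).
- bot.camera(name): name is "side" or "top" or "wrist"; returns a dict with "img" (384x512x3 uint8, blue, green, red), "z_map" (384x512 float32, m along the optical axis (not along the pixel's ray), 0 where there is no reading), "fx", "fy", "cx", "cy" (pixels), "position" and "attitude" of the camera in the world; the wrist camera has in their place "hand_eye" (4x4, takes a point from camera to tool coordinates, whose origin is the TCP and whose axes are the tool frame's). Camera axes: x right, y down, z forward; pixel columns grow to the right and rows downward; lengths in m; the calibration is good to about 2 mm. A picture is of the moment at which its call begins: read the wrist's pose just before it.
- bot.sign_off(): hands the job in, once; it reports no verdict.
The state is a dict: "time": time; "joint_positions": joint angles; "joint_velocities": joint speeds; "joint_torque": joint torques, N m; "position": TCP position; "tcp_rot": TCP orientation; "contact_force": force on the tool from outside, world axes, zero at the start; "torque": the same for the moment, N m; "width": finger opening in m.
Only numpy, scipy, OpenCV 4.12 (cv2) and the standard library are available. Lean on these libraries where they do the work, as an engineer would, in place of code of your own. Each camera call takes 0.05 s, during which the arm holds its last target.

TASK

The lens of the stand magnifier is due for cleaning: roll a fingertip along the knurled rim of its retaining ring, anticlockwise seen from above, until the ring's red mark has come round to the white pointer for the second time (it is on its way round to the first now), and leave it there. Do not run the ring on past that, do not touch the glass, and do not grasp, lift or shift any of the things standing around.

Things in the scene. Friction and masses are not known exactly. Their poses are not given: they have to be found in the camera images.
- lens_ring (a joint): Turn of the aluminium retaining ring about its upright axis, rad, growing anticlockwise seen from above (loosening). 0 = tight, mark at the pointer; 6.28 = there the first time; 12.57 = the second time, wanted. Starts between 2 and 5; stops at 0 and 18.8. It stays where it is left: about 0.12 N m of friction, some 2.5 N at the rim. The ring does not rise as it turns.
- ring_center (a point): Point on the ring's axis level with its flat top, 72 mm above the bench. The ring is a tube, inner radius 36, outer 48 mm, 25 mm tall (47 to 72 mm above the bench); its outside bears 16 evenly spaced upright round ribs 8 mm wide, full height, reaching out to 53 mm radius. A fingertip, or the corner of closed fingers, fits into the valleys between them and drives the ribs.
- mark (a point): Middle of the red mark (13 by 8 mm, radial) on the ring's top, 42.5 mm from the axis, midway between two ribs; turns with the ring.
- pointer (a point): Middle of the white T-shaped pointer (16 mm long, radial) painted flat on the black flange under the ring, 67 mm from the axis.
- magnifier: The magnifier's stand, screwed to the bench: round, black foot of 80 mm radius, white drum, black flange of 76 mm radius whose top is 45 mm above the bench, just under the ring. Origin on the axis at bench level; its x axis points to the white pointer.
- lens: The glass lens inside the ring, 35 mm radius, domed, its highest point 67 mm above the bench (5 mm below the ring's top). Fixed. Origin on the axis, 45 mm above the bench. Not to be touched.
- glue: Loose white glue bottle with red cap, 40 mm across, 85 mm tall, origin at its underside. Bystander.
- pot: Loose white screw-lid pot, 50 mm across, 36 mm tall, origin at its underside. Bystander.
- bead_box: Loose clear open bead box, 90 by 60 by 25 mm, origin at its underside. Bystander.
- spool: Loose blue thread spool, upright, 36 mm across, 40 mm tall, origin at its underside. Bystander. The bystanders' middles stand 150 to 195 mm from the ring's axis.
Mind the look-alikes: they are no part of the job. Of the things like the magnifier, leave any that is green; of the rest the larger one is meant.

How it is judged:
By the outcome, as a careful person would: the job done as asked, in the order asked, and still so for the second after the job is handed in, with the robot touching nothing.
It also fails if it takes over 72 s, if anything falls off the work surface, if the arm or the gripper's body presses on something with over 40 N, if the wrist force passes 120 N, or if a joint passes its speed limit or range.

## Working session

There is one attempt and no reset: what is moved stays moved. The work goes in short steps, Python scripts to look and compute and a tool call to move; the robot and the scene stay as the last step left them, time stands still between calls to the robot, and variables do not carry over. Pictures are saved under pics/ and viewed, and the job is handed in when it is done.

Besides the shell and the picture viewer there is one more tool, called after ">>>" as name(argument=value, ...) on one line, values as JSON. apply_moves: Moves the arm, as the interface text tells. Its arguments: {"type":"object","properties":{"increments":{"type":"array","items":{"type":"object","properties":{"dx":{"type":"number"},"dy":{"type":"number"},"dz":{"type":"number"},"ax":{"type":"number"},"ay":{"type":"number"},"az":{"type":"number"}}}},"hand":{"type":"number"}},"required":["increments"]}

```bash
ls; mkdir -p pics
python3 - <<'E'
from plant import bot
import cv2
s=bot.state()
print({k:s[k] for k in ('time','position','tcp_rot','width','contact_force')})
for n in ('top','side'):
    c=bot.camera(n); cv2.imwrite(f'pics/{n}0.png',c['img']); print(n,c['fx'],c['fy'],c['cx'],c['cy'],c['position'],c['attitude'])
E
```

```text
pics
{'time': 0.0, 'position': array([0.205931  , 0.45528099, 0.255831  ]), 'tcp_rot': array([[-4.62903943e-04,  4.12131286e-01,  9.11124354e-01],
       [-9.79849682e-04,  9.11123827e-01, -4.12131546e-01],
       [-9.99999413e-01, -1.08354223e-03, -1.79361026e-05]]), 'width': 0.08537956070277877, 'contact_force': array([-0.29955216, -0.52581636, -0.52921439])}
top 460.48027257868426 460.48027257868426 253.82149041151294 197.31362776144485 [0.44054722 0.05307745 0.91257555] [[-0.01356852 -0.98738391  0.15776222]
 [-0.99989896  0.01406743  0.00204618]
 [-0.00423967 -0.15771852 -0.98747501]]
side 413.02719801238345 413.02719801238345 248.8322404181678 195.09259204821353 [ 0.11449902 -0.59120729  0.52429526] [[ 0.79458772 -0.31530445  0.51885784]
 [-0.60674307 -0.38110991  0.69758016]
 [-0.02220826 -0.86910203 -0.49413405]]
```

View pics/top0.png

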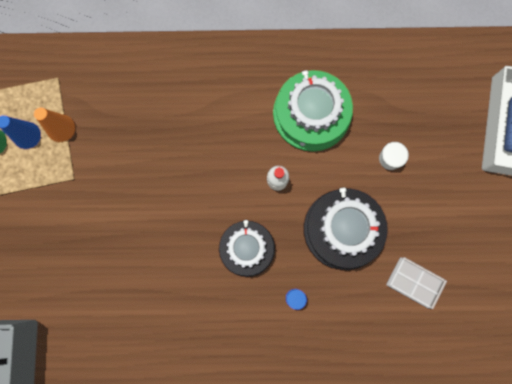

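View pics/side0.png

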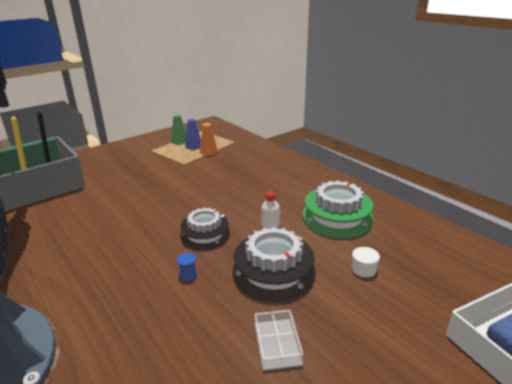

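The target is the larger black magnifier at about (350,227) in the top view. Its pointer is at (343,191) and the red mark at (375,228). Next I'll enlarge this area and measure.

```bash
cat > h.py <<'E'
import numpy as np, cv2
from plant import bot
def ray(c,uv,z,P=None,R=None):
    P=np.array(c['position']) if P is None else P; R=np.array(c['attitude']) if R is None else R
    d=R@np.array([(uv[0]-c['cx'])/c['fx'],(uv[1]-c['cy'])/c['fy'],1.])
    return P+d*(z-P[2])/d[2]
def proj(c,X):
    q=np.array(c['attitude']).T@(np.array(X)-c['position'])
    return np.array([c['cx']+c['fx']*q[0]/q[2],c['cy']+c['fy']*q[1]/q[2]])
def cloud(c):
    v,u=np.mgrid[0:384,0:512]; z=c['z_map']
    p=np.stack([(u-c['cx'])/c['fx']*z,(v-c['cy'])/c['fy']*z,z],-1)
    return p@np.array(c['attitude']).T+np.array(c['position'])
E
python3 - <<'E'
from h import *
for n in ('top','side'):
    c=bot.camera(n); im=c['img']
    W=cloud(c); ok=c['z_map']>0
    if n=='top': a=ray(c,(350,227),.072); 
    print(n,a)
    m=ok&(np.hypot(W[...,0]-a[0],W[...,1]-a[1])<.065)&(W[...,2]>.068)&(W[...,2]<.078)
    pts=W[m]; (cx,cy),r=cv2.minEnclosingCircle(pts[:,:2].astype(np.float32)); print('ring',m.sum(),cx,cy,r,np.median(pts[:,2]))
    b,g,r_=[im[...,i].astype(int) for i in range(3)]
    red=(r_>130)&(g<80)&(b<80)&(np.hypot(W[...,0]-a[0],W[...,1]-a[1])<.06)
    v,u=np.nonzero(red); mk=ray(c,(u.mean(),v.mean()),.072); print('mark',len(u),u.mean(),v.mean(),mk,np.hypot(mk[0]-cx,mk[1]-cy),np.degrees(np.arctan2(mk[1]-cy,mk[0]-cx)))
    q=proj(c,[a[0],a[1],.06]).astype(int); cr=im[q[1]-50:q[1]+50,q[0]-60:q[0]+60]; cv2.imwrite(f'pics/{n}1.png',cv2.resize(cr,None,fx=6,fy=6,interpolation=cv2.INTER_CUBIC)); print('crop origin',q-[60,50])
E
```

```text
top [ 0.51738238 -0.12024494  0.072     ]
ring 1155 0.5191090703010559 -0.12017073482275009 0.05284206196665764 0.0714742035179492
mark 10 375.4 228.3 [ 0.51435556 -0.1664918   0.072     ] 0.046564328954863725 -95.85923480332201
crop origin [288 177]
side [ 0.51738238 -0.12024494  0.072     ]
ring 680 0.5180271863937378 -0.1216617003083229 0.05306601524353027 0.06968290173361136
mark 3 288.3333333333333 255.66666666666666 [ 0.51232692 -0.16796195  0.072     ] 0.046649822739538487 -97.01866707438349
crop origin [212 197]
```

>>> apply_moves(hand=1, increments=[{},{},{},{},{},{},{},{}])

```text
$.increments[0]: bad value
```

>>> apply_moves(hand=1, increments=[{"dx":0},{"dx":0},{"dx":0},{"dx":0},{"dx":0},{"dx":0},{"dx":0},{"dx":0}])

```text
$.increments[0]: bad value
```

View pics/top1.png

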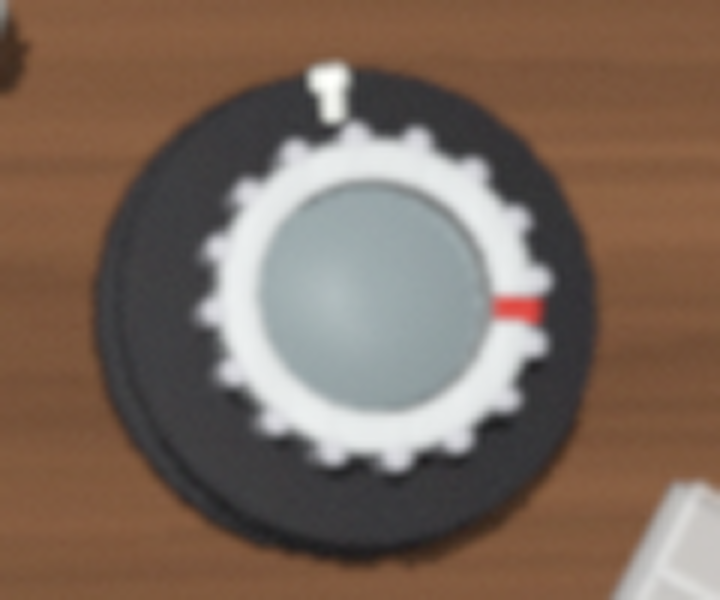

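Run:
```python
from h import *
s=bot.state(); print(s['width'],s['position'],s['joint_positions'])
c=bot.camera('wrist'); cv2.imwrite('pics/w0.png',c['img']); print(c['hand_eye'],c['fx'],c['cx'],c['cy'])
```

```text
0.085416209438104 [0.20598113 0.45538994 0.25602126] [ 1.14601848e+00  2.13169979e-01 -3.47767254e-02  1.32351524e+00
 -3.73649154e-06  1.57082452e+00]
[[-5.73937674e-04 -3.21460499e-01  9.46922815e-01 -1.16960221e-01]
 [ 9.99999832e-01 -2.60593535e-04  5.17642032e-04  2.35592450e-04]
 [ 8.03604974e-05  9.46922953e-01  3.21460595e-01 -8.16777708e-02]
 [ 0.00000000e+00  0.00000000e+00  0.00000000e+00  1.00000000e+00]] 315.7757133826274 253.86442280946096 190.41920483754637
```

View pics/w0.png

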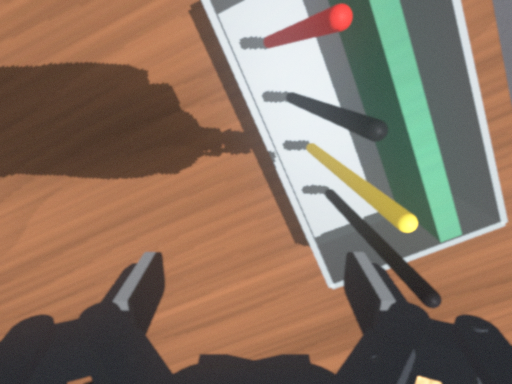

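>>> apply_moves(hand=1, increments=[{"dx":0,"dy":0,"dz":0,"ax":0,"ay":0,"az":0.0001},{"dx":0,"dy":0,"dz":0,"ax":0.05,"ay":0,"az":0}])

```text
time: 0.5
position: [0.206, 0.4555, 0.2563]
tcp_rot: [[-0.0, 0.458, 0.889], [-0.0, 0.889, -0.458], [-1.0, -0.0, -0.0]]
contact_force: [-0.3, 0.7, 0.7]
width: 0.0519
```

Run:
```python
from h import *
s=bot.state(); print(s['time'],s['width'],s['position'],s['joint_positions'])
C=np.array([.5185,-.121])
c=bot.camera('top')
for uv in [(288+330/6,177+95/6),(288+330/6,177+68/6),(288+331/6,177+120/6)]:
    p=ray(c,uv,.045)[:2]-C; print(np.hypot(*p),np.degrees(np.arctan2(p[1],p[0])))
c=bot.camera('side')
W=cloud(c)
```

```text
0.5 0.05189038535884323 [0.20604875 0.45553415 0.25627378] [ 1.14600026e+00  2.12919122e-01 -3.44566321e-02  1.32348171e+00
  2.01189379e-05  1.62167470e+00]
0.06711609841759195 4.701328003764837
0.07578668570076938 3.870833931877872
0.05909283606669776 5.378139319254951
```

View pics/side1.png

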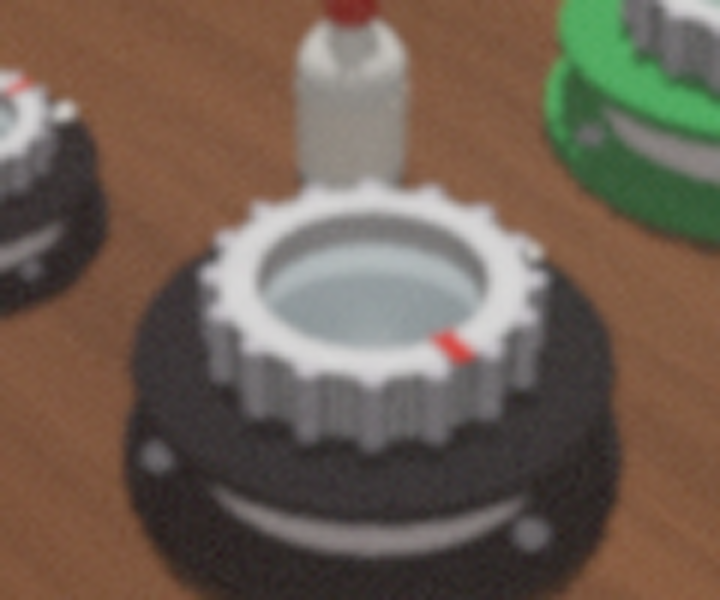

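```bash
cat >> h.py <<'E'
C=np.array([.5185,-.121])
d=lambda a: np.array([np.cos(np.radians(a)),np.sin(np.radians(a))])
def target(phi,rc,z,hy=.0145,hz=.011,lead=30):
    p=C+rc*d(phi)+hy*d(phi+lead)+hz*d(phi+lead-90)
    return np.array([*p,z]),phi+lead   # psi = dir of tool y
def inc(pos,psi):
    s=bot.state(); R=np.array(s['tcp_rot']); y=R[:,1]; cur=np.degrees(np.arctan2(y[1],y[0]))
    sh=R.T@(pos-s['position']); a=(psi-cur+180)%360-180
    return np.round(sh,4),'ax',round(-np.radians(a),4)
E
python3 - <<'E'
from h import *
for rc,z in ((.065,.16),):
    p,psi=target(-96,rc,z); print(p,psi,inc(p,psi))
E
```

```text
[ 0.50755433 -0.20336444  0.16      ] -66 (array([ 0.0963, -0.4478,  0.5697]), 'ax', np.float64(2.2472))
```

>>> apply_moves(hand=1, increments=[{"dx":0.05,"dy":-0.2239,"dz":0.2849,"ax":1.1236,"ay":0,"az":0},{"dx":0.05,"dy":-0.2239,"dz":0.2849,"ax":1.1236,"ay":0,"az":0},{"dx":0.05,"dy":-0.2239,"dz":0.2849,"ax":1.1236,"ay":0,"az":0},{"dx":0.05,"dy":-0.2239,"dz":0.2849,"ax":1.1236,"ay":0,"az":0},{"dx":0.0963,"dy":-0.4478,"dz":0.5697,"ax":2.2472,"ay":0,"az":0},{"dx":0.0963,"dy":-0.4478,"dz":0.5697,"ax":2.2472,"ay":0,"az":0},{"dx":0.0963,"dy":-0.4478,"dz":0.5697,"ax":2.2472,"ay":0,"az":0},{"dx":0.0963,"dy":-0.4478,"dz":0.5697,"ax":2.2472,"ay":0,"az":0},{"dx":0.0963,"dy":-0.4478,"dz":0.5697,"ax":2.2472,"ay":0,"az":0},{"dx":0.0963,"dy":-0.4478,"dz":0.5697,"ax":2.2472,"ay":0,"az":0},{"dx":0.0963,"dy":-0.4478,"dz":0.5697,"ax":2.2472,"ay":0,"az":0},{"dx":0.0963,"dy":-0.4478,"dz":0.5697,"ax":2.2472,"ay":0,"az":0},{"dx":0.0963,"dy":-0.4478,"dz":0.5697,"ax":2.2472,"ay":0,"az":0},{"dx":0.0963,"dy":-0.4478,"dz":0.5697,"ax":2.2472,"ay":0,"az":0},{"dx":0.0963,"dy":-0.4478,"dz":0.5697,"ax":2.2472,"ay":0,"az":0},{"dx":0.0963,"dy":-0.4478,"dz":0.5697,"ax":2.2472,"ay":0,"az":0},{"dx":0.0963,"dy":-0.4478,"dz":0.5697,"ax":2.2472,"ay":0,"az":0},{"dx":0.0963,"dy":-0.4478,"dz":0.5697,"ax":2.2472,"ay":0,"az":0}])

```text
time: 2.85
position: [0.5081, -0.203, 0.1602]
tcp_rot: [[0.0, 0.408, -0.913], [-0.0, -0.913, -0.408], [-1.0, 0.0, -0.0]]
contact_force: [0.2, -0.1, -0.9]
width: -0.0002
```

Run:
```python
from h import *
s=bot.state(); print(s['time'],s['width'],s['position'],s['joint_positions'],s['tcp_rot'],s['contact_force'])
c=bot.camera('wrist'); cv2.imwrite('pics/w1.png',c['img'])
H=np.array(c['hand_eye']); R=H[:3,:3]
v,u=np.mgrid[0:384,0:512]; z=c['z_map']
P=np.stack([(u-c['cx'])/c['fx']*z,(v-c['cy'])/c['fy']*z,z],-1)@R.T+H[:3,3]
m=(z>0)&(P[...,0]<.03)&(abs(P[...,1])<.05)&(abs(P[...,2])<.04)
q=P[m]; 
for x0 in np.arange(-.04,.03,.005):
    k=(q[:,0]>x0)&(q[:,0]<x0+.005)
    if k.sum(): print(round(x0,3),k.sum(),q[k].min(0).round(4),q[k].max(0).round(4))
c=bot.camera('side'); cv2.imwrite('pics/s2.png',c['img'][130:350,150:450].repeat(2,0).repeat(2,1))
```

```text
2.85 -0.00019033089782483195 [ 0.5080536  -0.20297368  0.16015698] [-3.80076597e-01  3.44264833e-01 -1.03840611e-01  1.12244951e+00
 -1.75313257e-05  2.34146617e+00] [[ 2.17639842e-04  4.07805980e-01 -9.13068582e-01]
 [-1.05826024e-04 -9.13068589e-01 -4.07806009e-01]
 [-9.99999971e-01  1.85381253e-04 -1.55563618e-04]] [ 0.20618687 -0.14066144 -0.86322385]
-0.04 2606 [-0.04   -0.0462 -0.018 ] [-0.035   0.0466  0.0103]
-0.035 4222 [-0.035  -0.0416 -0.0142] [-0.03    0.042   0.0105]
-0.03 2782 [-0.03   -0.0372 -0.0155] [-0.025  0.038  0.011]
-0.025 1794 [-0.025  -0.0337 -0.0153] [-0.02    0.0342  0.0111]
-0.02 737 [-0.02   -0.0281 -0.0154] [-0.015   0.0304  0.0075]
-0.015 638 [-0.015  -0.0167 -0.0137] [-0.01    0.016   0.0106]
-0.01 294 [-0.01   -0.0131 -0.0127] [-0.005   0.0139 -0.007 ]
-0.005 419 [-0.005  -0.0132 -0.013 ] [-0.      0.0139 -0.0069]
-0.0 374 [ 0.     -0.0132 -0.0126] [ 0.005   0.0139 -0.0071]
0.005 343 [ 0.005  -0.0131 -0.0129] [ 0.01    0.0139 -0.0066]
0.01 317 [ 0.01   -0.0132 -0.0129] [ 0.015   0.0139 -0.007 ]
0.015 229 [ 0.015  -0.0123 -0.0126] [ 0.02    0.0134 -0.007 ]
0.02 43 [ 0.02   -0.0062 -0.0124] [ 0.022   0.007  -0.0113]
```

View pics/w1.png

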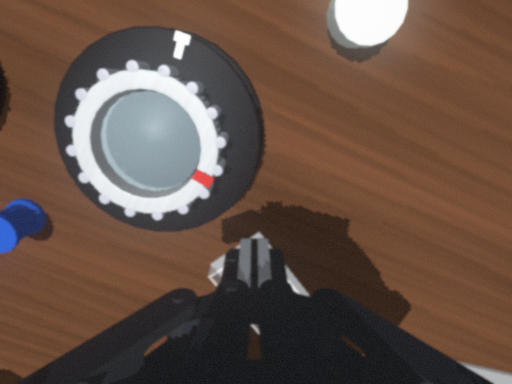

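View pics/s2.png

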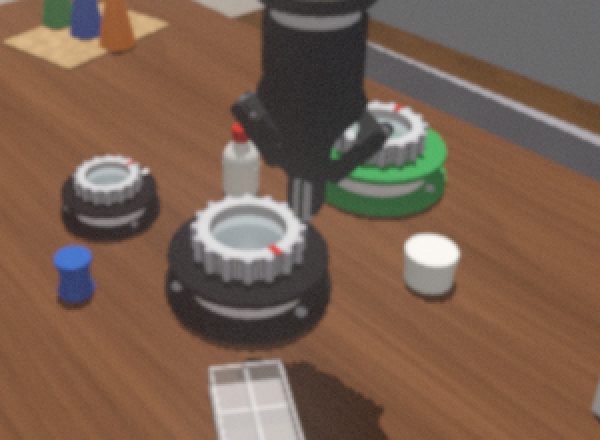

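```bash
sed -i 's/hy=.0145,hz=.011,/hy=.0135,hz=.0115,/' h.py
python3 - <<'E'
from h import *
for rc,z in ((.063,.16),(.063,.076),(.052,.076),(.050,.076)):
    p,psi=target(-96,rc,z); print(p,psi,inc(p,psi))
E
```

```text
[ 0.50689988 -0.20066521  0.16      ] -66 (array([ 0.0001, -0.0027,  0.    ]), 'ax', np.float64(0.0009))
[ 0.50689988 -0.20066521  0.076     ] -66 (array([ 0.0841, -0.0027,  0.    ]), 'ax', np.float64(0.0009))
[ 0.50804969 -0.18972547  0.076     ] -66 (array([ 0.0841, -0.0122, -0.0055]), 'ax', np.float64(0.0009))
[ 0.50825875 -0.18773643  0.076     ] -66 (array([ 0.0841, -0.0139, -0.0065]), 'ax', np.float64(0.0009))
```

>>> apply_moves(increments=[{"dx":0.04,"dy":-0.0027,"dz":0,"ax":0,"ay":0,"az":0},{"dx":0.0841,"dy":-0.0027,"dz":0,"ax":0,"ay":0,"az":0},{"dx":0.0841,"dy":-0.0027,"dz":0,"ax":0,"ay":0,"az":0},{"dx":0.0841,"dy":-0.0075,"dz":-0.0028,"ax":0,"ay":0,"az":0},{"dx":0.0841,"dy":-0.0122,"dz":-0.0055,"ax":0,"ay":0,"az":0},{"dx":0.0841,"dy":-0.0122,"dz":-0.0055,"ax":0,"ay":0,"az":0}])

```text
time: 3.7
position: [0.5088, -0.1895, 0.0771]
tcp_rot: [[0.002, 0.408, -0.913], [-0.001, -0.913, -0.408], [-1.0, 0.001, -0.001]]
contact_force: [0.3, 0.2, -0.5]
width: 0.0
```

Run:
```python
from h import *
s=bot.state(); print(s['time'],s['width'],s['position'],s['contact_force'])
c=bot.camera('wrist'); cv2.imwrite('pics/w2.png',c['img'])
c=bot.camera('side'); cv2.imwrite('pics/s3.png',cv2.resize(c['img'][190:310,200:340],None,fx=4,fy=4))
```

```text
3.7 3.404980275207782e-05 [ 0.50876698 -0.18948866  0.07705333] [ 0.28784335  0.2182764  -0.4606966 ]
```

View pics/w2.png

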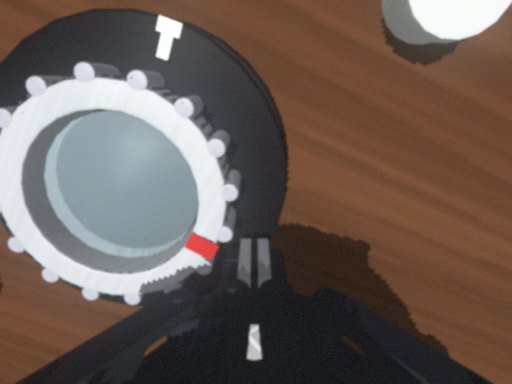

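View pics/s3.png

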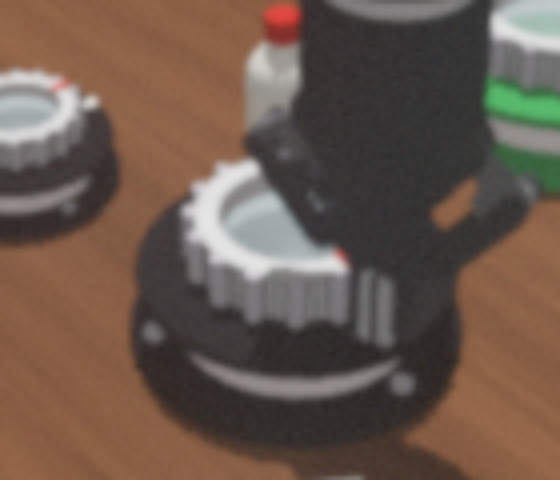

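Run:
```python
from h import *
for rc,z in ((.050,.076),(.0485,.076)):
    p,psi=target(-96,rc,z); print(p,psi,inc(p,psi))
```

```text
[ 0.50825875 -0.18773643  0.076     ] -66 (array([ 0.0006, -0.0019, -0.0007]), 'ax', np.float64(0.001))
[ 0.50841554 -0.18624465  0.076     ] -66 (array([ 0.0006, -0.0032, -0.0014]), 'ax', np.float64(0.001))
```

>>> apply_moves(increments=[{"dx":0,"dy":-0.0018,"dz":-0.0007,"ax":0,"ay":0,"az":0},{"dx":0,"dy":-0.003,"dz":-0.0014,"ax":0,"ay":0,"az":0},{"dx":0,"dy":-0.003,"dz":-0.0014,"ax":0,"ay":0,"az":0}])

```text
time: 4.18
position: [0.5081, -0.1864, 0.0759]
tcp_rot: [[-0.0, 0.407, -0.913], [0.0, -0.913, -0.407], [-1.0, -0.0, 0.0]]
contact_force: [0.3, 0.1, -0.5]
width: -0.0001
```

Run:
```python
from h import *
p,psi=target(-96,.0485,.076); print(p,psi,inc(p,psi), bot.state()['contact_force'])
```

```text
[ 0.50841554 -0.18624465  0.076     ] -66 (array([-0.0001, -0.    , -0.0003]), 'ax', np.float64(0.0008)) [ 0.29055885  0.05193761 -0.51533163]
```

>>> apply_moves(increments=[{"dx":0,"dy":-0.0009,"dz":-0.0004,"ax":0,"ay":0,"az":0},{"dx":0,"dy":-0.0018,"dz":-0.0008,"ax":0,"ay":0,"az":0},{"dx":0,"dy":-0.0018,"dz":-0.0008,"ax":0,"ay":0,"az":0}])

```text
time: 4.55
position: [0.5081, -0.1844, 0.0759]
tcp_rot: [[-0.0, 0.407, -0.913], [0.0, -0.913, -0.407], [-1.0, -0.0, 0.0]]
contact_force: [-0.4, 0.2, -0.5]
width: 0.0001
```

Run:
```python
from h import *
p,psi=target(-96,.0465,.076); print(p,psi,inc(p,psi), bot.state()['contact_force'])
```

```text
[ 0.5086246 -0.1842556  0.076    ] -66 (array([-0.0001,  0.    , -0.0005]), 'ax', np.float64(0.0007)) [-0.41552934  0.15451762 -0.51715412]
```

```bash
cat >> h.py <<'E'
def sweep(phi0,rc,step,n,z=.076,base=None):
    s=bot.state(); R=np.array(s['tcp_rot']); cur=np.degrees(np.arctan2(R[1,1],R[0,1]))
    if phi0 is None: phi0=cur-30
    for i in range(1,n+1):
        p,psi=target(phi0+np.degrees(step*i),rc,z)
        sh=R.T@(p-s['position']); a=(psi-cur+180)%360-180
        print('{"dx": %g, "dy": %.4f, "dz": %.4f, "ax": %.3f, "ay": 0, "az": 0},'%(0,sh[1],sh[2],-np.radians(a)),end=' ')
    print('\nend phi',phi0+np.degrees(step*n))
E
python3 -c "
from h import *
sweep(-96,.0475,.1,10)"
```

```text
{"dx": 0, "dy": 0.0042, "dz": -0.0057, "ax": -0.099, "ay": 0, "az": 0}, {"dx": 0, "dy": 0.0068, "dz": -0.0116, "ax": -0.199, "ay": 0, "az": 0}, {"dx": 0, "dy": 0.0089, "dz": -0.0177, "ax": -0.299, "ay": 0, "az": 0}, {"dx": 0, "dy": 0.0103, "dz": -0.0241, "ax": -0.399, "ay": 0, "az": 0}, {"dx": 0, "dy": 0.0111, "dz": -0.0305, "ax": -0.499, "ay": 0, "az": 0}, {"dx": 0, "dy": 0.0113, "dz": -0.0370, "ax": -0.599, "ay": 0, "az": 0}, {"dx": 0, "dy": 0.0108, "dz": -0.0435, "ax": -0.699, "ay": 0, "az": 0}, {"dx": 0, "dy": 0.0097, "dz": -0.0499, "ax": -0.799, "ay": 0, "az": 0}, {"dx": 0, "dy": 0.0079, "dz": -0.0562, "ax": -0.899, "ay": 0, "az": 0}, {"dx": 0, "dy": 0.0055, "dz": -0.0622, "ax": -0.999, "ay": 0, "az": 0}, 
end phi -38.70422048691768
```

>>> apply_moves(increments=[{"dx":0,"dy":0.0042,"dz":-0.0057,"ax":-0.1,"ay":0,"az":0},{"dx":0,"dy":0.0068,"dz":-0.0116,"ax":-0.2,"ay":0,"az":0},{"dx":0,"dy":0.0089,"dz":-0.0177,"ax":-0.3,"ay":0,"az":0},{"dx":0,"dy":0.0103,"dz":-0.0241,"ax":-0.4,"ay":0,"az":0},{"dx":0,"dy":0.0111,"dz":-0.0305,"ax":-0.5,"ay":0,"az":0},{"dx":0,"dy":0.0113,"dz":-0.037,"ax":-0.6,"ay":0,"az":0},{"dx":0,"dy":0.0108,"dz":-0.0435,"ax":-0.7,"ay":0,"az":0},{"dx":0,"dy":0.0097,"dz":-0.0499,"ax":-0.8,"ay":0,"az":0},{"dx":0,"dy":0.0079,"dz":-0.0562,"ax":-0.9,"ay":0,"az":0},{"dx":0,"dy":0.0055,"dz":-0.0622,"ax":-1.0,"ay":0,"az":0}])

```text
time: 5.8
position: [0.5674, -0.1645, 0.0759]
tcp_rot: [[0.0, 0.989, -0.148], [-0.001, -0.148, -0.989], [-1.0, 0.0, 0.001]]
contact_force: [-0.1, -3.5, -0.3]
width: -0.0003
```

```bash
cat >> h.py <<'E'
def look(tag):
    c=bot.camera('top'); cv2.imwrite(f'pics/{tag}.png',cv2.resize(c['img'][177:277,288:408],None,fx=6,fy=6,interpolation=cv2.INTER_CUBIC))
E
python3 - <<'E'
from h import *
look('t2')
s=bot.state(); print(s['position'],s['contact_force'],s['joint_positions'][5]); p,psi=target(-38.7,.0475,.076); print(p,inc(p,psi))
sweep(None,.0475,.1,20)
E
```

```text
[ 0.56785641 -0.16403458  0.07595065] [ 0.84575622 -3.08441255 -0.2581957 ] 1.4326959883836727
[ 0.56717561 -0.16410873  0.076     ] (array([-0.    , -0.0007,  0.0002]), 'ax', np.float64(0.009))
{"dx": 0, "dy": 0.0029, "dz": -0.0060, "ax": -0.100, "ay": 0, "az": 0}, {"dx": 0, "dy": 0.0056, "dz": -0.0119, "ax": -0.200, "ay": 0, "az": 0}, {"dx": 0, "dy": 0.0076, "dz": -0.0180, "ax": -0.300, "ay": 0, "az": 0}, {"dx": 0, "dy": 0.0091, "dz": -0.0244, "ax": -0.400, "ay": 0, "az": 0}, {"dx": 0, "dy": 0.0099, "dz": -0.0308, "ax": -0.500, "ay": 0, "az": 0}, {"dx": 0, "dy": 0.0100, "dz": -0.0373, "ax": -0.600, "ay": 0, "az": 0}, {"dx": 0, "dy": 0.0095, "dz": -0.0438, "ax": -0.700, "ay": 0, "az": 0}, {"dx": 0, "dy": 0.0084, "dz": -0.0502, "ax": -0.800, "ay": 0, "az": 0}, {"dx": 0, "dy": 0.0066, "dz": -0.0565, "ax": -0.900, "ay": 0, "az": 0}, {"dx": 0, "dy": 0.0042, "dz": -0.0625, "ax": -1.000, "ay": 0, "az": 0}, {"dx": 0, "dy": 0.0012, "dz": -0.0683, "ax": -1.100, "ay": 0, "az": 0}, {"dx": 0, "dy": -0.0023, "dz": -0.0737, "ax": -1.200, "ay": 0, "az": 0}, {"dx": 0, "dy": -0.0064, "dz": -0.0788, "ax": -1.300, "ay": 0, "az": 0}, {"dx": 0, "dy": -0.0110, "dz": -0.0834, "ax": -1.400, "ay": 0, "az": 0}, {"dx": 0, "dy": -0.0160, "dz": -0.0876, "ax": -1.500, "ay": 0, "az": 0}, {"dx": 0, "dy": -0.0213, "dz": -0.0912, "ax": -1.600, "ay": 0, "az": 0}, {"dx": 0, "dy": -0.0271, "dz": -0.0943, "ax": -1.700, "ay": 0, "az": 0}, {"dx": 0, "dy": -0.0331, "dz": -0.0968, "ax": -1.800, "ay": 0, "az": 0}, {"dx": 0, "dy": -0.0393, "dz": -0.0987, "ax": -1.900, "ay": 0, "az": 0}, {"dx": 0, "dy": -0.0457, "dz": -0.0999, "ax": -2.000, "ay": 0, "az": 0}, 
end phi 76.40742474850909
```

View pics/t2.png

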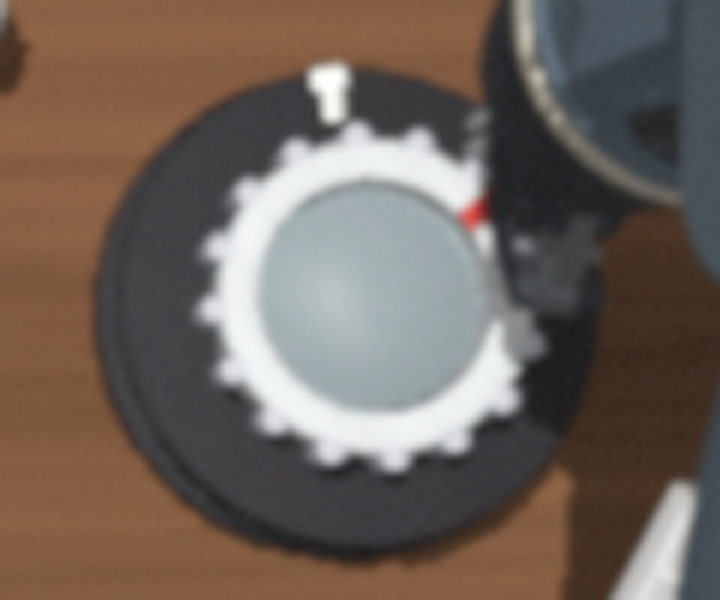

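>>> apply_moves(increments=[{"dx":0,"dy":0.0029,"dz":-0.006,"ax":-0.1,"ay":0,"az":0},{"dx":0,"dy":0.0056,"dz":-0.0119,"ax":-0.2,"ay":0,"az":0},{"dx":0,"dy":0.0076,"dz":-0.018,"ax":-0.3,"ay":0,"az":0},{"dx":0,"dy":0.0091,"dz":-0.0244,"ax":-0.4,"ay":0,"az":0},{"dx":0,"dy":0.0099,"dz":-0.0308,"ax":-0.5,"ay":0,"az":0},{"dx":0,"dy":0.01,"dz":-0.0373,"ax":-0.6,"ay":0,"az":0},{"dx":0,"dy":0.0095,"dz":-0.0438,"ax":-0.7,"ay":0,"az":0},{"dx":0,"dy":0.0084,"dz":-0.0502,"ax":-0.8,"ay":0,"az":0},{"dx":0,"dy":0.0066,"dz":-0.0565,"ax":-0.9,"ay":0,"az":0},{"dx":0,"dy":0.0042,"dz":-0.0625,"ax":-1.0,"ay":0,"az":0},{"dx":0,"dy":0.0012,"dz":-0.0683,"ax":-1.1,"ay":0,"az":0},{"dx":0,"dy":-0.0023,"dz":-0.0737,"ax":-1.2,"ay":0,"az":0},{"dx":0,"dy":-0.0064,"dz":-0.0788,"ax":-1.3,"ay":0,"az":0},{"dx":0,"dy":-0.011,"dz":-0.0834,"ax":-1.4,"ay":0,"az":0},{"dx":0,"dy":-0.016,"dz":-0.0876,"ax":-1.5,"ay":0,"az":0},{"dx":0,"dy":-0.0213,"dz":-0.0912,"ax":-1.6,"ay":0,"az":0},{"dx":0,"dy":-0.0271,"dz":-0.0943,"ax":-1.7,"ay":0,"az":0},{"dx":0,"dy":-0.0331,"dz":-0.0968,"ax":-1.8,"ay":0,"az":0},{"dx":0,"dy":-0.0393,"dz":-0.0987,"ax":-1.9,"ay":0,"az":0},{"dx":0,"dy":-0.0457,"dz":-0.0999,"ax":-2.0,"ay":0,"az":0}])

```text
time: 8.35
position: [0.5378, -0.0575, 0.0762]
tcp_rot: [[0.002, -0.277, 0.961], [0.002, 0.961, 0.277], [-1.0, 0.002, 0.002]]
contact_force: [6.0, 8.9, -1.9]
width: 0.0002
```

Run:
```python
from h import *
look('t3')
s=bot.state(); print(s['position'],s['contact_force'],s['joint_positions'][5]); p,psi=target(76.4,.0475,.076); print(p,inc(p,psi))
sweep(None,.0475,.1,20)
```

```text
[ 0.53701745 -0.05731609  0.07612521] [ 6.3287151   6.97953871 -0.51416173] -0.39353637492750315
[ 0.53688975 -0.05863419  0.076     ] (array([ 0.0001, -0.0012, -0.0005]), 'ax', np.float64(-0.0003))
{"dx": 0, "dy": 0.0020, "dz": -0.0061, "ax": -0.100, "ay": 0, "az": 0}, {"dx": 0, "dy": 0.0047, "dz": -0.0120, "ax": -0.200, "ay": 0, "az": 0}, {"dx": 0, "dy": 0.0067, "dz": -0.0182, "ax": -0.300, "ay": 0, "az": 0}, {"dx": 0, "dy": 0.0082, "dz": -0.0245, "ax": -0.400, "ay": 0, "az": 0}, {"dx": 0, "dy": 0.0090, "dz": -0.0310, "ax": -0.500, "ay": 0, "az": 0}, {"dx": 0, "dy": 0.0091, "dz": -0.0375, "ax": -0.600, "ay": 0, "az": 0}, {"dx": 0, "dy": 0.0086, "dz": -0.0440, "ax": -0.700, "ay": 0, "az": 0}, {"dx": 0, "dy": 0.0075, "dz": -0.0504, "ax": -0.800, "ay": 0, "az": 0}, {"dx": 0, "dy": 0.0057, "dz": -0.0566, "ax": -0.900, "ay": 0, "az": 0}, {"dx": 0, "dy": 0.0033, "dz": -0.0627, "ax": -1.000, "ay": 0, "az": 0}, {"dx": 0, "dy": 0.0003, "dz": -0.0684, "ax": -1.100, "ay": 0, "az": 0}, {"dx": 0, "dy": -0.0032, "dz": -0.0739, "ax": -1.200, "ay": 0, "az": 0}, {"dx": 0, "dy": -0.0073, "dz": -0.0789, "ax": -1.300, "ay": 0, "az": 0}, {"dx": 0, "dy": -0.0119, "dz": -0.0836, "ax": -1.400, "ay": 0, "az": 0}, {"dx": 0, "dy": -0.0168, "dz": -0.0877, "ax": -1.500, "ay": 0, "az": 0}, {"dx": 0, "dy": -0.0222, "dz": -0.0914, "ax": -1.600, "ay": 0, "az": 0}, {"dx": 0, "dy": -0.0280, "dz": -0.0945, "ax": -1.700, "ay": 0, "az": 0}, {"dx": 0, "dy": -0.0340, "dz": -0.0969, "ax": -1.800, "ay": 0, "az": 0}, {"dx": 0, "dy": -0.0402, "dz": -0.0988, "ax": -1.900, "ay": 0, "az": 0}, {"dx": 0, "dy": -0.0466, "dz": -0.1001, "ax": -2.000, "ay": 0, "az": 0}, 
end phi 190.97557741097552
```

View pics/t3.png

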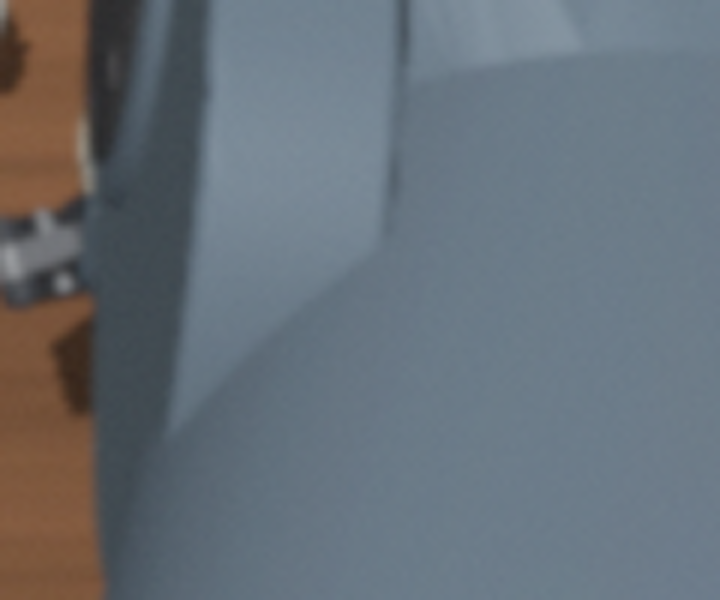

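```bash
sed -i 's/^C=.*/C=np.array([.519,-.1198])/' h.py
python3 - <<'E'
from h import *
s=bot.state(); print(s['time'])
sweep(None,.048,.1,20)
E
```

```text
8.4
{"dx": 0, "dy": 0.0035, "dz": -0.0051, "ax": -0.100, "ay": 0, "az": 0}, {"dx": 0, "dy": 0.0062, "dz": -0.0111, "ax": -0.200, "ay": 0, "az": 0}, {"dx": 0, "dy": 0.0082, "dz": -0.0173, "ax": -0.300, "ay": 0, "az": 0}, {"dx": 0, "dy": 0.0097, "dz": -0.0237, "ax": -0.400, "ay": 0, "az": 0}, {"dx": 0, "dy": 0.0105, "dz": -0.0302, "ax": -0.500, "ay": 0, "az": 0}, {"dx": 0, "dy": 0.0106, "dz": -0.0367, "ax": -0.600, "ay": 0, "az": 0}, {"dx": 0, "dy": 0.0101, "dz": -0.0432, "ax": -0.700, "ay": 0, "az": 0}, {"dx": 0, "dy": 0.0090, "dz": -0.0497, "ax": -0.800, "ay": 0, "az": 0}, {"dx": 0, "dy": 0.0072, "dz": -0.0560, "ax": -0.900, "ay": 0, "az": 0}, {"dx": 0, "dy": 0.0048, "dz": -0.0621, "ax": -1.000, "ay": 0, "az": 0}, {"dx": 0, "dy": 0.0018, "dz": -0.0679, "ax": -1.100, "ay": 0, "az": 0}, {"dx": 0, "dy": -0.0018, "dz": -0.0734, "ax": -1.200, "ay": 0, "az": 0}, {"dx": 0, "dy": -0.0059, "dz": -0.0785, "ax": -1.300, "ay": 0, "az": 0}, {"dx": 0, "dy": -0.0105, "dz": -0.0831, "ax": -1.400, "ay": 0, "az": 0}, {"dx": 0, "dy": -0.0156, "dz": -0.0873, "ax": -1.500, "ay": 0, "az": 0}, {"dx": 0, "dy": -0.0210, "dz": -0.0910, "ax": -1.600, "ay": 0, "az": 0}, {"dx": 0, "dy": -0.0268, "dz": -0.0941, "ax": -1.700, "ay": 0, "az": 0}, {"dx": 0, "dy": -0.0328, "dz": -0.0966, "ax": -1.800, "ay": 0, "az": 0}, {"dx": 0, "dy": -0.0391, "dz": -0.0985, "ax": -1.900, "ay": 0, "az": 0}, {"dx": 0, "dy": -0.0455, "dz": -0.0998, "ax": -2.000, "ay": 0, "az": 0}, 
end phi 190.97557741097552
```

>>> apply_moves(increments=[{"dx":0,"dy":0.0046,"dz":-0.0046,"ax":-0.1,"ay":0,"az":0},{"dx":0,"dy":0.0073,"dz":-0.0106,"ax":-0.2,"ay":0,"az":0},{"dx":0,"dy":0.0093,"dz":-0.0168,"ax":-0.3,"ay":0,"az":0},{"dx":0,"dy":0.0108,"dz":-0.0232,"ax":-0.4,"ay":0,"az":0},{"dx":0,"dy":0.0116,"dz":-0.0297,"ax":-0.5,"ay":0,"az":0},{"dx":0,"dy":0.0117,"dz":-0.0362,"ax":-0.6,"ay":0,"az":0},{"dx":0,"dy":0.0112,"dz":-0.0427,"ax":-0.7,"ay":0,"az":0},{"dx":0,"dy":0.0101,"dz":-0.0492,"ax":-0.8,"ay":0,"az":0},{"dx":0,"dy":0.0083,"dz":-0.0555,"ax":-0.9,"ay":0,"az":0},{"dx":0,"dy":0.0059,"dz":-0.0616,"ax":-1.0,"ay":0,"az":0},{"dx":0,"dy":0.0029,"dz":-0.0674,"ax":-1.1,"ay":0,"az":0},{"dx":0,"dy":-0.0007,"dz":-0.0729,"ax":-1.2,"ay":0,"az":0},{"dx":0,"dy":-0.0048,"dz":-0.078,"ax":-1.3,"ay":0,"az":0},{"dx":0,"dy":-0.0094,"dz":-0.0826,"ax":-1.4,"ay":0,"az":0},{"dx":0,"dy":-0.0145,"dz":-0.0868,"ax":-1.5,"ay":0,"az":0},{"dx":0,"dy":-0.0199,"dz":-0.0905,"ax":-1.6,"ay":0,"az":0},{"dx":0,"dy":-0.0257,"dz":-0.0936,"ax":-1.7,"ay":0,"az":0},{"dx":0,"dy":-0.0317,"dz":-0.0961,"ax":-1.8,"ay":0,"az":0},{"dx":0,"dy":-0.038,"dz":-0.098,"ax":-1.9,"ay":0,"az":0},{"dx":0,"dy":-0.0444,"dz":-0.0993,"ax":-2.0,"ay":0,"az":0}])

```text
time: 10.9
position: [0.4531, -0.1284, 0.0759]
tcp_rot: [[-0.001, -0.759, -0.651], [0.001, -0.651, 0.759], [-1.0, 0.0, 0.001]]
contact_force: [-3.2, 3.1, 3.1]
width: 0.0001
```

Run:
```python
from h import *
look('t4')
s=bot.state(); print(s['time'],s['position'],s['contact_force'],s['joint_positions'][5]); p,psi=target(191,.048,.076); print(p,inc(p,psi))
c=bot.camera('side'); cv2.imwrite('pics/s4.png',cv2.resize(c['img'][190:310,200:340],None,fx=4,fy=4))
```

```text
10.95 [ 0.45331796 -0.12900537  0.07588832] [-4.34118347  1.39890394  2.02289992] -2.56189581687426
[ 0.45414864 -0.12913647  0.076     ] (array([-0.0001, -0.0005, -0.0006]), 'ax', np.float64(-0.0019))
```

View pics/t4.png

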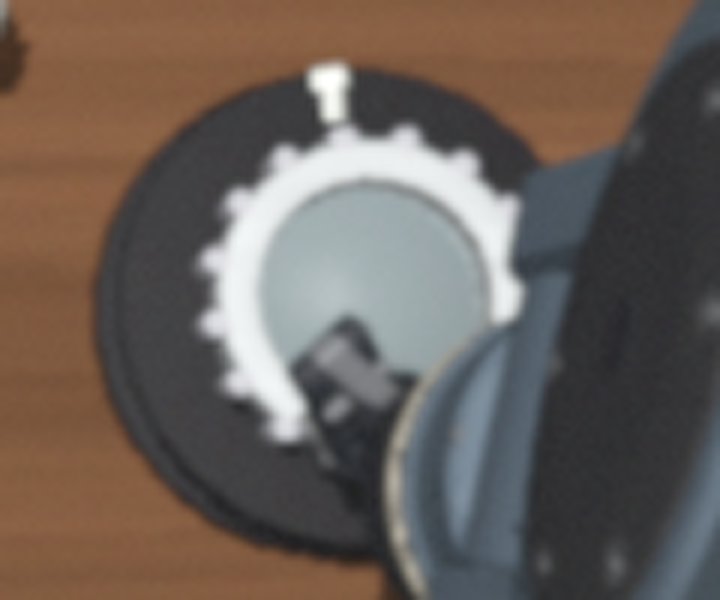

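View pics/s4.png

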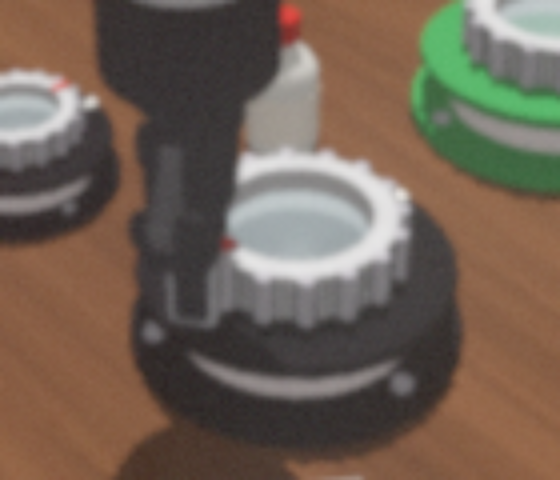

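>>> apply_moves(increments=[{"dx":0,"dy":0.0078,"dz":0.0045,"ax":0,"ay":0,"az":0},{"dx":0,"dy":0.0156,"dz":0.009,"ax":0,"ay":0,"az":0},{"dx":-0.03,"dy":0.0156,"dz":0.009,"ax":0,"ay":0,"az":0},{"dx":-0.08,"dy":0.0156,"dz":0.009,"ax":0,"ay":0,"az":0},{"dx":-0.08,"dy":0.0156,"dz":0.009,"ax":0,"ay":0,"az":0}])

```text
time: 11.62
position: [0.4374, -0.1323, 0.1591]
tcp_rot: [[0.005, -0.761, -0.649], [-0.002, -0.649, 0.761], [-1.0, -0.003, -0.005]]
contact_force: [0.3, -0.8, 0.2]
width: 0.0001
```

Run:
```python
from h import *
s=bot.state(); print(s['time'],s['position'],s['contact_force'],s['joint_positions'][5])
c=bot.camera('wrist'); cv2.imwrite('pics/w5.png',c['img'])
look('t5')
c=bot.camera('side'); cv2.imwrite('pics/s5.png',cv2.resize(c['img'][190:310,200:340],None,fx=4,fy=4))
p,psi=target(98,.07,.156); print(p,inc(p,psi))
p,psi=target(5,.066,.156); print(p,inc(p,psi))
```

```text
11.625 [ 0.43737023 -0.13233574  0.15908727] [ 0.32937003 -0.78618215  0.16002753] -2.570455311648474
[ 0.51000858 -0.03276298  0.156     ] (array([-0.0007, -0.1209,  0.0268]), 'ax', np.float64(1.6141))
[ 0.60240353 -0.11572469  0.156     ] (array([-0.0008, -0.1374, -0.0963]), 'ax', np.float64(-3.0459))
```

View pics/w5.png

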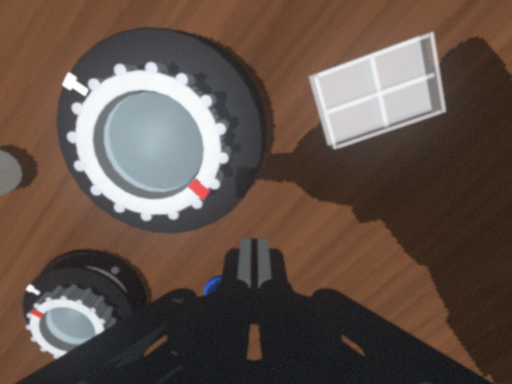

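View pics/s5.png

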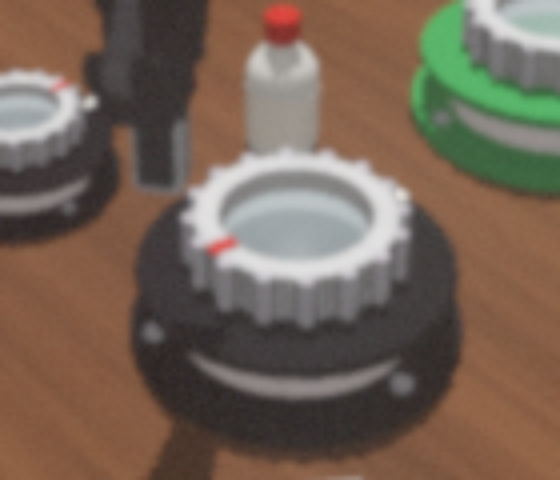

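View pics/t5.png

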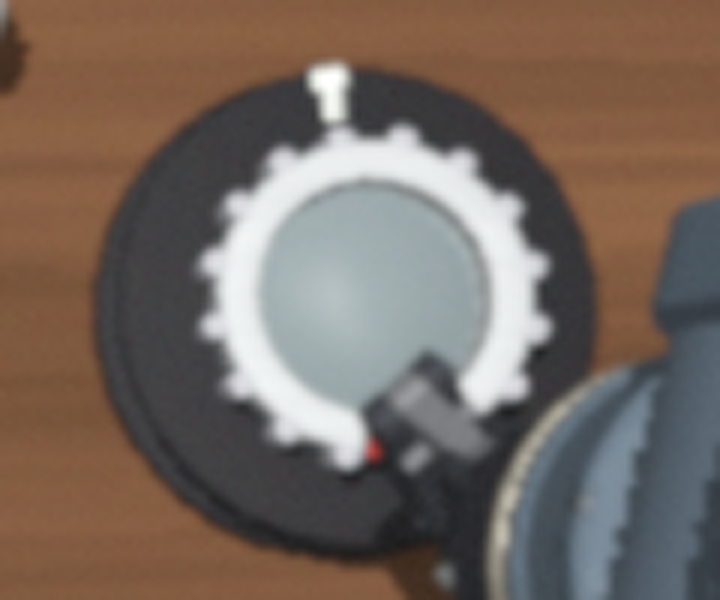

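```bash
cat >> h.py <<'E'
def wpose(s,c):
    R=np.array(s['tcp_rot']); H=np.array(c['hand_eye'])
    return np.array(s['position'])+R@H[:3,3], R@H[:3,:3]
def wmeas(s,c,umax=280):
    P,R=wpose(s,c); c=dict(c,position=P,attitude=R); im=c['img'].astype(int); b,g,r=im[...,0],im[...,1],im[...,2]
    W=cloud(c); near=np.hypot(W[...,0]-C[0],W[...,1]-C[1])
    v,u=np.nonzero((r>130)&(g<90)&(b<90)&(near<.06)); mk=ray(c,(u.mean(),v.mean()),.072)[:2]
    m=(near<.065)&(W[...,2]>.068)&(W[...,2]<.078)&(b>120)
    (x,y),rad=cv2.minEnclosingCircle(W[m][:,:2].astype(np.float32))
    v2,u2=np.nonzero((im.min(-1)>190)&(near>.056)&(near<.08)&(W[...,2]<.055)); pt=ray(c,(u2.mean(),v2.mean()),.045)[:2] if len(u2) else None
    print('wrist ring',x,y,rad,'mark px',u.mean(),v.mean())
    for cc in (C,np.array([x,y])):
        out=[]
        for q in (mk,pt):
            if q is None: continue
            e=q-cc; out+= [np.hypot(*e).round(4),np.degrees(np.arctan2(e[1],e[0])).round(2)]
        print(' centre',cc,'mark r,ang; ptr r,ang',out)
    print('n ptr',len(u2))
def smeas(name):
    c=bot.camera(name); im=c['img'].astype(int); b,g,r=im[...,0],im[...,1],im[...,2]
    W=cloud(c); near=np.hypot(W[...,0]-C[0],W[...,1]-C[1])
    w=np.clip(r-(g+b)/2-40,0,None)*(near<.06); v,u=np.mgrid[0:384,0:512]
    q=ray(c,((w*u).sum()/w.sum(),(w*v).sum()/w.sum()),.072)[:2]; e=q-C
    print(name,'mark',np.hypot(*e),np.degrees(np.arctan2(e[1],e[0])))
    return c
E
python3 - <<'E'
from h import *
s=bot.state(); c=bot.camera('wrist'); wmeas(s,c); smeas('side')
E
```

```text
wrist ring 0.5200679898262024 -0.12005366384983063 0.05314464122056961 mark px 197.28225806451613 188.69354838709677
 centre [ 0.519  -0.1198] mark r,ang; ptr r,ang [np.float64(0.0434), np.float64(179.45), np.float64(0.0692), np.float64(4.89)]
 centre [ 0.52006799 -0.12005366] mark r,ang; ptr r,ang [np.float64(0.0444), np.float64(179.13), np.float64(0.0682), np.float64(5.18)]
n ptr 280
side mark 0.04427943881256531 -178.93883747983054
```

>>> apply_moves(increments=[{"dx":0,"dy":-0.0605,"dz":0.0134,"ax":0.8,"ay":0,"az":0},{"dx":0,"dy":-0.0605,"dz":0.0134,"ax":0.8,"ay":0,"az":0},{"dx":0,"dy":-0.0605,"dz":0.0134,"ax":0.8,"ay":0,"az":0},{"dx":0,"dy":-0.0605,"dz":0.0134,"ax":0.8,"ay":0,"az":0},{"dx":0,"dy":-0.1209,"dz":0.0268,"ax":1.61,"ay":0,"az":0},{"dx":0,"dy":-0.1209,"dz":0.0268,"ax":1.61,"ay":0,"az":0},{"dx":0,"dy":-0.1209,"dz":0.0268,"ax":1.61,"ay":0,"az":0},{"dx":0,"dy":-0.1209,"dz":0.0268,"ax":1.61,"ay":0,"az":0},{"dx":0,"dy":-0.1209,"dz":0.0268,"ax":1.61,"ay":0,"az":0},{"dx":0,"dy":-0.1209,"dz":0.0268,"ax":1.61,"ay":0,"az":0}])

```text
time: 13.12
position: [0.51, -0.0328, 0.155]
tcp_rot: [[-0.002, -0.62, 0.785], [0.0, 0.785, 0.62], [-1.0, 0.001, -0.001]]
contact_force: [0.6, -0.6, -0.3]
width: -0.0
```

Run:
```python
from h import *
s=bot.state(); print(s['time'],s['position'],s['joint_positions'][5])
p,psi=target(0,.064,.156); print(p,inc(p,psi))
p,psi=target(0,.064,.076); print(p,inc(p,psi))
p,psi=target(0,.048,.076); print(p,inc(p,psi))
```

```text
13.125 [ 0.51000904 -0.03283334  0.15504945] -0.7329221976857456
[ 0.60044134 -0.12300929  0.156     ] (array([-0.0011, -0.1268,  0.0151]), 'ax', np.float64(1.7158))
[ 0.60044134 -0.12300929  0.076     ] (array([ 0.0789, -0.1269,  0.0151]), 'ax', np.float64(1.7158))
[ 0.58444134 -0.12300929  0.076     ] (array([ 0.0789, -0.117 ,  0.0026]), 'ax', np.float64(1.7158))
```

>>> apply_moves(increments=[{"dx":0,"dy":-0.0634,"dz":0.0075,"ax":0.86,"ay":0,"az":0},{"dx":0,"dy":-0.0634,"dz":0.0075,"ax":0.86,"ay":0,"az":0},{"dx":0,"dy":-0.0634,"dz":0.0075,"ax":0.86,"ay":0,"az":0},{"dx":0,"dy":-0.0634,"dz":0.0075,"ax":0.86,"ay":0,"az":0},{"dx":0,"dy":-0.1269,"dz":0.0151,"ax":1.716,"ay":0,"az":0},{"dx":0,"dy":-0.1269,"dz":0.0151,"ax":1.716,"ay":0,"az":0},{"dx":0,"dy":-0.1269,"dz":0.0151,"ax":1.716,"ay":0,"az":0},{"dx":0,"dy":-0.1269,"dz":0.0151,"ax":1.716,"ay":0,"az":0},{"dx":0,"dy":-0.1269,"dz":0.0151,"ax":1.716,"ay":0,"az":0},{"dx":0,"dy":-0.1269,"dz":0.0151,"ax":1.716,"ay":0,"az":0},{"dx":0.04,"dy":-0.1269,"dz":0.0151,"ax":1.716,"ay":0,"az":0},{"dx":0.0789,"dy":-0.1269,"dz":0.0151,"ax":1.716,"ay":0,"az":0},{"dx":0.0789,"dy":-0.1269,"dz":0.0151,"ax":1.716,"ay":0,"az":0},{"dx":0.0789,"dy":-0.1232,"dz":0.0104,"ax":1.716,"ay":0,"az":0},{"dx":0.0789,"dy":-0.1189,"dz":0.005,"ax":1.716,"ay":0,"az":0},{"dx":0.0789,"dy":-0.117,"dz":0.0026,"ax":1.716,"ay":0,"az":0},{"dx":0.0789,"dy":-0.117,"dz":0.0026,"ax":1.716,"ay":0,"az":0}])

```text
time: 15.25
position: [0.5851, -0.1232, 0.0777]
tcp_rot: [[0.001, 0.866, 0.499], [-0.0, 0.499, -0.866], [-1.0, 0.001, 0.001]]
contact_force: [-0.1, 0.8, -0.1]
width: -0.0002
```

Run:
```python
from h import *
s=bot.state(); print(s['time'],s['position'],s['contact_force'],s['joint_positions'][5])
smeas('side')
p,psi=target(0,.048,.076); print(p,inc(p,psi))
s2=bot.state
sweep(0,.048,.1,20)
```

```text
15.25 [ 0.58509035 -0.12318625  0.07769252] [-0.13424362  0.84828942 -0.08677704] 0.8402985181178454
side mark 0.03528428953262424 170.45373425108923
[ 0.58444134 -0.12300929  0.076     ] (array([ 0.0015, -0.0006, -0.0005]), 'ax', np.float64(-0.0006))
{"dx": 0, "dy": 0.0027, "dz": -0.0062, "ax": -0.101, "ay": 0, "az": 0}, {"dx": 0, "dy": 0.0054, "dz": -0.0122, "ax": -0.201, "ay": 0, "az": 0}, {"dx": 0, "dy": 0.0074, "dz": -0.0184, "ax": -0.301, "ay": 0, "az": 0}, {"dx": 0, "dy": 0.0089, "dz": -0.0248, "ax": -0.401, "ay": 0, "az": 0}, {"dx": 0, "dy": 0.0097, "dz": -0.0313, "ax": -0.501, "ay": 0, "az": 0}, {"dx": 0, "dy": 0.0098, "dz": -0.0378, "ax": -0.601, "ay": 0, "az": 0}, {"dx": 0, "dy": 0.0093, "dz": -0.0443, "ax": -0.701, "ay": 0, "az": 0}, {"dx": 0, "dy": 0.0082, "dz": -0.0508, "ax": -0.801, "ay": 0, "az": 0}, {"dx": 0, "dy": 0.0064, "dz": -0.0571, "ax": -0.901, "ay": 0, "az": 0}, {"dx": 0, "dy": 0.0039, "dz": -0.0632, "ax": -1.001, "ay": 0, "az": 0}, {"dx": 0, "dy": 0.0009, "dz": -0.0690, "ax": -1.101, "ay": 0, "az": 0}, {"dx": 0, "dy": -0.0027, "dz": -0.0745, "ax": -1.201, "ay": 0, "az": 0}, {"dx": 0, "dy": -0.0068, "dz": -0.0796, "ax": -1.301, "ay": 0, "az": 0}, {"dx": 0, "dy": -0.0114, "dz": -0.0842, "ax": -1.401, "ay": 0, "az": 0}, {"dx": 0, "dy": -0.0164, "dz": -0.0884, "ax": -1.501, "ay": 0, "az": 0}, {"dx": 0, "dy": -0.0218, "dz": -0.0921, "ax": -1.601, "ay": 0, "az": 0}, {"dx": 0, "dy": -0.0276, "dz": -0.0952, "ax": -1.701, "ay": 0, "az": 0}, {"dx": 0, "dy": -0.0337, "dz": -0.0977, "ax": -1.801, "ay": 0, "az": 0}, {"dx": 0, "dy": -0.0399, "dz": -0.0996, "ax": -1.901, "ay": 0, "az": 0}, {"dx": 0, "dy": -0.0463, "dz": -0.1008, "ax": -2.001, "ay": 0, "az": 0}, 
end phi 114.59155902616465
```

>>> apply_moves(increments=[{"dx":0,"dy":0.0033,"dz":-0.0057,"ax":-0.1,"ay":0,"az":0},{"dx":0,"dy":0.006,"dz":-0.0117,"ax":-0.2,"ay":0,"az":0},{"dx":0,"dy":0.008,"dz":-0.0179,"ax":-0.3,"ay":0,"az":0},{"dx":0,"dy":0.0095,"dz":-0.0243,"ax":-0.4,"ay":0,"az":0},{"dx":0,"dy":0.0103,"dz":-0.0308,"ax":-0.5,"ay":0,"az":0},{"dx":0,"dy":0.0104,"dz":-0.0373,"ax":-0.6,"ay":0,"az":0},{"dx":0,"dy":0.0099,"dz":-0.0438,"ax":-0.7,"ay":0,"az":0},{"dx":0,"dy":0.0088,"dz":-0.0503,"ax":-0.8,"ay":0,"az":0},{"dx":0,"dy":0.007,"dz":-0.0566,"ax":-0.9,"ay":0,"az":0},{"dx":0,"dy":0.0045,"dz":-0.0627,"ax":-1.0,"ay":0,"az":0},{"dx":0,"dy":0.0015,"dz":-0.0685,"ax":-1.1,"ay":0,"az":0},{"dx":0,"dy":-0.0021,"dz":-0.074,"ax":-1.2,"ay":0,"az":0},{"dx":0,"dy":-0.0062,"dz":-0.0791,"ax":-1.3,"ay":0,"az":0},{"dx":0,"dy":-0.0108,"dz":-0.0837,"ax":-1.4,"ay":0,"az":0},{"dx":0,"dy":-0.0158,"dz":-0.0879,"ax":-1.5,"ay":0,"az":0},{"dx":0,"dy":-0.0212,"dz":-0.0916,"ax":-1.6,"ay":0,"az":0},{"dx":0,"dy":-0.027,"dz":-0.0947,"ax":-1.7,"ay":0,"az":0},{"dx":0,"dy":-0.0331,"dz":-0.0972,"ax":-1.8,"ay":0,"az":0},{"dx":0,"dy":-0.0393,"dz":-0.0991,"ax":-1.9,"ay":0,"az":0},{"dx":0,"dy":-0.0457,"dz":-0.1003,"ax":-2.0,"ay":0,"az":0}])

```text
time: 17.8
position: [0.4954, -0.058, 0.0771]
tcp_rot: [[0.0, -0.817, 0.576], [0.002, 0.576, 0.817], [-1.0, 0.001, 0.002]]
contact_force: [-0.2, 8.1, 1.3]
width: 0.0
```

Run:
```python
from h import *
s=bot.state(); print(s['time'],s['position'],s['contact_force'],s['joint_positions'][5])
c=smeas('side');cv2.imwrite('pics/s6.png',cv2.resize(c['img'][190:310,200:340],None,fx=4,fy=4))
p,psi=target(114.6,.048,.076); print(p,inc(p,psi))
sweep(None,.048,.1,20)
```

```text
17.8 [ 0.49538108 -0.05797854  0.07712533] [-0.15331943  8.10382525  1.34285804] -1.0742441003057839
side mark 0.03504813650088657 -69.04199076782828
[ 0.49467603 -0.0589624   0.076     ] (array([ 0.0011, -0.0005, -0.0006]), 'ax', np.float64(0.0086))
{"dx": 0, "dy": 0.0031, "dz": -0.0067, "ax": -0.100, "ay": 0, "az": 0}, {"dx": 0, "dy": 0.0058, "dz": -0.0127, "ax": -0.200, "ay": 0, "az": 0}, {"dx": 0, "dy": 0.0079, "dz": -0.0189, "ax": -0.300, "ay": 0, "az": 0}, {"dx": 0, "dy": 0.0093, "dz": -0.0253, "ax": -0.400, "ay": 0, "az": 0}, {"dx": 0, "dy": 0.0101, "dz": -0.0318, "ax": -0.500, "ay": 0, "az": 0}, {"dx": 0, "dy": 0.0103, "dz": -0.0384, "ax": -0.600, "ay": 0, "az": 0}, {"dx": 0, "dy": 0.0098, "dz": -0.0449, "ax": -0.700, "ay": 0, "az": 0}, {"dx": 0, "dy": 0.0086, "dz": -0.0513, "ax": -0.800, "ay": 0, "az": 0}, {"dx": 0, "dy": 0.0068, "dz": -0.0576, "ax": -0.900, "ay": 0, "az": 0}, {"dx": 0, "dy": 0.0044, "dz": -0.0637, "ax": -1.000, "ay": 0, "az": 0}, {"dx": 0, "dy": 0.0014, "dz": -0.0695, "ax": -1.100, "ay": 0, "az": 0}, {"dx": 0, "dy": -0.0022, "dz": -0.0750, "ax": -1.200, "ay": 0, "az": 0}, {"dx": 0, "dy": -0.0063, "dz": -0.0801, "ax": -1.300, "ay": 0, "az": 0}, {"dx": 0, "dy": -0.0109, "dz": -0.0848, "ax": -1.400, "ay": 0, "az": 0}, {"dx": 0, "dy": -0.0159, "dz": -0.0890, "ax": -1.500, "ay": 0, "az": 0}, {"dx": 0, "dy": -0.0213, "dz": -0.0926, "ax": -1.600, "ay": 0, "az": 0}, {"dx": 0, "dy": -0.0271, "dz": -0.0957, "ax": -1.700, "ay": 0, "az": 0}, {"dx": 0, "dy": -0.0332, "dz": -0.0983, "ax": -1.800, "ay": 0, "az": 0}, {"dx": 0, "dy": -0.0394, "dz": -0.1001, "ax": -1.900, "ay": 0, "az": 0}, {"dx": 0, "dy": -0.0459, "dz": -0.1014, "ax": -2.000, "ay": 0, "az": 0}, 
end phi 229.6856228765176
```

View pics/s6.png

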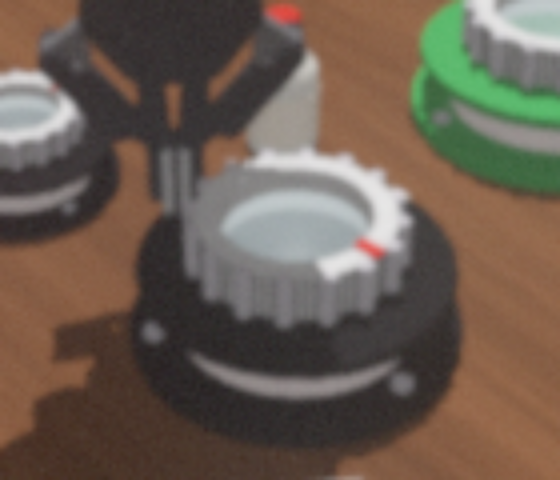

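```bash
sed -i 's/(g+b)\/2-40/(g+b)\/2-85/' h.py
python3 - <<'E'
from h import *
c=smeas('side'); q=ray(c,(292.5,252.25),.072)[:2]-C; print(np.hypot(*q),np.degrees(np.arctan2(q[1],q[0])), bot.state()['contact_force'])
E
```

```text
side mark 0.04438858451432184 -80.65523927904724
0.045902964820711586 -82.97875807452098 [-0.91717048  6.28222861  0.81116441]
```

>>> apply_moves(increments=[{"dx":0,"dy":0.0036,"dz":-0.0061,"ax":-0.1,"ay":0,"az":0},{"dx":0,"dy":0.0063,"dz":-0.0121,"ax":-0.2,"ay":0,"az":0},{"dx":0,"dy":0.0084,"dz":-0.0183,"ax":-0.3,"ay":0,"az":0},{"dx":0,"dy":0.0098,"dz":-0.0247,"ax":-0.4,"ay":0,"az":0},{"dx":0,"dy":0.0106,"dz":-0.0312,"ax":-0.5,"ay":0,"az":0},{"dx":0,"dy":0.0108,"dz":-0.0378,"ax":-0.6,"ay":0,"az":0},{"dx":0,"dy":0.0103,"dz":-0.0443,"ax":-0.7,"ay":0,"az":0},{"dx":0,"dy":0.0091,"dz":-0.0507,"ax":-0.8,"ay":0,"az":0},{"dx":0,"dy":0.0073,"dz":-0.057,"ax":-0.9,"ay":0,"az":0},{"dx":0,"dy":0.0049,"dz":-0.0631,"ax":-1.0,"ay":0,"az":0},{"dx":0,"dy":0.0019,"dz":-0.0689,"ax":-1.1,"ay":0,"az":0},{"dx":0,"dy":-0.0017,"dz":-0.0744,"ax":-1.2,"ay":0,"az":0},{"dx":0,"dy":-0.0058,"dz":-0.0795,"ax":-1.3,"ay":0,"az":0},{"dx":0,"dy":-0.0058,"dz":-0.0795,"ax":-1.3,"ay":0,"az":0}])

```text
time: 19.65
position: [0.4531, -0.1272, 0.0768]
tcp_rot: [[-0.002, -0.776, -0.631], [0.0, -0.631, 0.776], [-1.0, 0.001, 0.001]]
contact_force: [-4.8, 0.3, 1.6]
width: 0.0003
```

Run:
```python
from h import *
s=bot.state(); print(s['time'],s['position'],s['contact_force'],s['joint_positions'][5])
w=bot.camera('wrist'); 
c=smeas('side');cv2.imwrite('pics/s7.png',cv2.resize(c['img'][190:310,200:340],None,fx=4,fy=4))
smeas('top'); look('t7')
cv2.imwrite('pics/w7.png',w['img'])
R=np.array(s['tcp_rot']); print('phi',np.degrees(np.arctan2(R[1,1],R[0,1]))-30)
p,psi=target(189.1,.048,.076); print(p,inc(p,psi))
wmeas(s,w)
```

```text
19.65 [ 0.45307894 -0.1272492   0.07680056] [-4.83402348  0.27919505  1.61148281] -2.527016108190079
side mark 0.050084006410866425 12.097941885888918
top mark 0.04443390206806856 -4.50912687125234
phi -170.89456586977724
[ 0.45387474 -0.12698118  0.076     ] (array([ 0.0008, -0.0005, -0.0004]), 'ax', np.float64(-0.0011))
wrist ring 0.5197139978408813 -0.11995074152946472 0.053126610815525055 mark px 26.376788553259143 133.34658187599365
 centre [ 0.519  -0.1198] mark r,ang; ptr r,ang [np.float64(0.0435), np.float64(-3.5), np.float64(0.0686), np.float64(4.51)]
 centre [ 0.519714   -0.11995074] mark r,ang; ptr r,ang [np.float64(0.0428), np.float64(-3.35), np.float64(0.0679), np.float64(4.68)]
n ptr 314
```

View pics/t7.png

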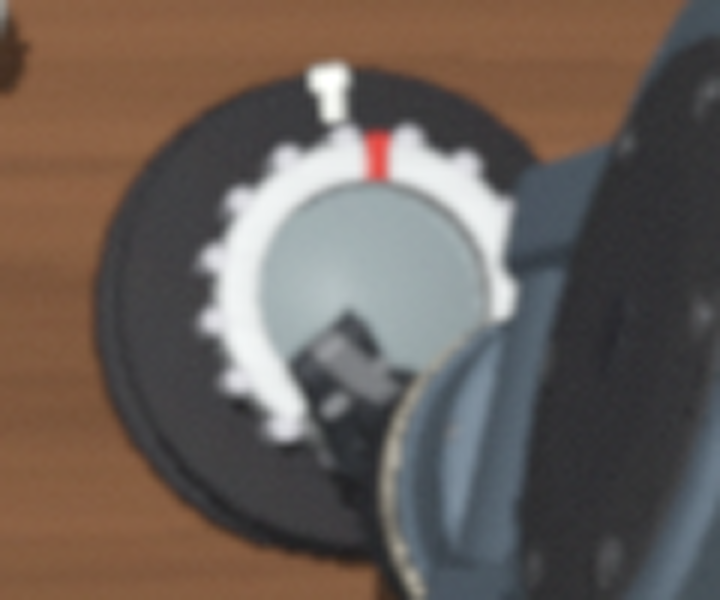

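View pics/w7.png

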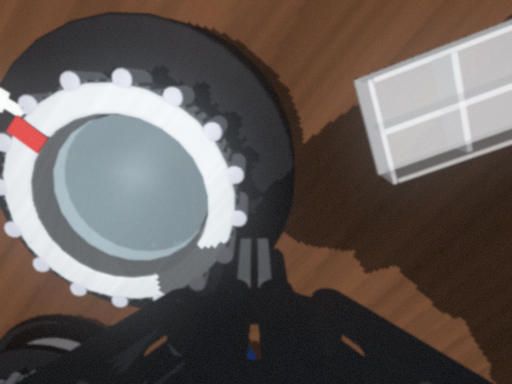

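>>> apply_moves(increments=[{"dx":0,"dy":0.0017,"dz":-0.0028,"ax":-0.05,"ay":0,"az":0},{"dx":0,"dy":0.0032,"dz":-0.0057,"ax":-0.1,"ay":0,"az":0},{"dx":0,"dy":0.0032,"dz":-0.0057,"ax":-0.1,"ay":0,"az":0}])

```text
time: 20.23
position: [0.4544, -0.1336, 0.0768]
tcp_rot: [[-0.002, -0.71, -0.705], [0.0, -0.705, 0.71], [-1.0, 0.001, 0.001]]
contact_force: [-4.7, 0.8, 1.0]
width: 0.0
```

Run:
```python
from h import *
s=bot.state(); print(s['time'],s['position'],s['contact_force'],s['joint_positions'][5])
w=bot.camera('wrist'); 
smeas('top'); look('t8')
cv2.imwrite('pics/w8.png',cv2.resize(w['img'][40:200,0:200],None,fx=3,fy=3))
R=np.array(s['tcp_rot']); print('phi',np.degrees(np.arctan2(R[1,1],R[0,1]))-30)
wmeas(s,w)
```

```text
20.225 [ 0.45437887 -0.13356654  0.07678791] [-4.72837211  0.84435076  1.04445797] -2.6385222344446224
top mark 0.04403120569435717 1.2053214258063303
phi -165.19725890157588
wrist ring 0.5197517275810242 -0.11996631324291229 0.05317040905356407 mark px 26.8609865470852 133.42600896860986
 centre [ 0.519  -0.1198] mark r,ang; ptr r,ang [np.float64(0.0436), np.float64(2.19), np.float64(0.0712), np.float64(4.68)]
 centre [ 0.51975173 -0.11996631] mark r,ang; ptr r,ang [np.float64(0.0429), np.float64(2.45), np.float64(0.0704), np.float64(4.87)]
n ptr 414
```

View pics/t8.png

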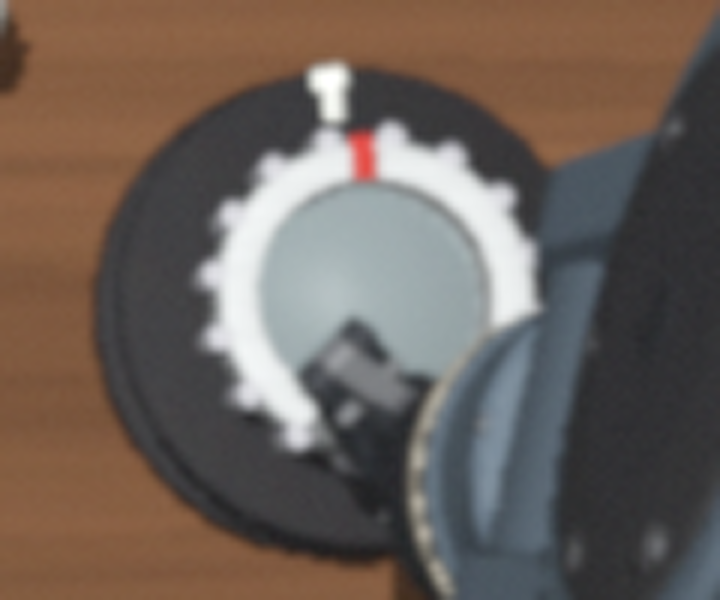

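View pics/w8.png

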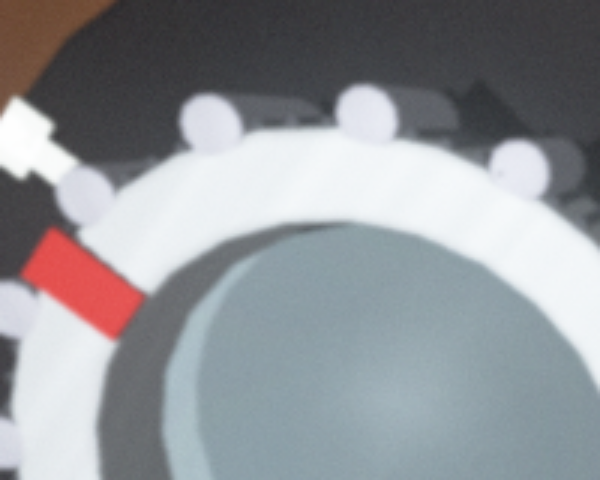

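>>> apply_moves(increments=[{"dx":0,"dy":0.0006,"dz":-0.0011,"ax":-0.02,"ay":0,"az":0},{"dx":0,"dy":0.0012,"dz":-0.0021,"ax":-0.037,"ay":0,"az":0},{"dx":0,"dy":0.0012,"dz":-0.0021,"ax":-0.037,"ay":0,"az":0},{"dx":0,"dy":0.0012,"dz":-0.0021,"ax":-0.037,"ay":0,"az":0}])

```text
time: 20.88
position: [0.455, -0.1358, 0.0768]
tcp_rot: [[-0.002, -0.683, -0.73], [0.0, -0.73, 0.683], [-1.0, 0.001, 0.001]]
contact_force: [-5.4, 0.5, 0.5]
width: -0.0002
```

Run:
```python
from h import *
s=bot.state(); print(s['time'],s['position'],s['contact_force'],s['joint_positions'][5])
w=bot.camera('wrist'); 
smeas('top'); look('t9')
R=np.array(s['tcp_rot']); print('phi',np.degrees(np.arctan2(R[1,1],R[0,1]))-30)
wmeas(s,w)
```

```text
20.875 [ 0.45500899 -0.13577205  0.07678833] [-5.44036339  0.45933927  0.54285065] -2.678969206622245
top mark 0.04395439524438344 3.4202951215858035
phi -163.11380298865882
wrist ring 0.5197722911834717 -0.11979477107524872 0.05339167267084122 mark px 27.153262518968134 133.4764795144158
 centre [ 0.519  -0.1198] mark r,ang; ptr r,ang [np.float64(0.0436), np.float64(4.31), np.float64(0.0709), np.float64(4.79)]
 centre [ 0.51977229 -0.11979477] mark r,ang; ptr r,ang [np.float64(0.0428), np.float64(4.38), np.float64(0.0702), np.float64(4.84)]
n ptr 484
```

>>> apply_moves(increments=[{"dx":0,"dy":0.001,"dz":0.0029,"ax":0,"ay":0,"az":0},{"dx":0,"dy":0.0068,"dz":0.0062,"ax":0,"ay":0,"az":0},{"dx":0,"dy":0.0146,"dz":0.0107,"ax":0,"ay":0,"az":0},{"dx":-0.03,"dy":0.0146,"dz":0.0107,"ax":0,"ay":0,"az":0},{"dx":-0.08,"dy":0.0146,"dz":0.0107,"ax":0,"ay":0,"az":0},{"dx":-0.12,"dy":0.0446,"dz":0.0277,"ax":0,"ay":0,"az":0},{"dx":-0.12,"dy":0.0446,"dz":0.0277,"ax":0,"ay":0,"az":0},{"dx":-0.12,"dy":0.0446,"dz":0.0277,"ax":0,"ay":0,"az":0}])

```text
time: 22.02
position: [0.4048, -0.1496, 0.1967]
tcp_rot: [[0.0, -0.684, -0.73], [0.0, -0.73, 0.684], [-1.0, -0.0, -0.0]]
contact_force: [-0.5, 0.2, -0.3]
width: 0.0004
```

Run:
```python
from h import *
s=bot.state(); print(s['time'],s['position'],s['contact_force'],s['joint_positions'][5])
w=bot.camera('wrist'); cv2.imwrite('pics/w10.png',w['img'])
smeas('top'); look('t10'); smeas('side')
c=bot.camera('top'); cv2.imwrite('pics/t10f.png',c['img'])
wmeas(s,w)
P,R=wpose(s,w); w.update(position=P,attitude=R)
# top-camera pointer by colour
for c in (c,w):
    im=c['img']; W=cloud(c); near=np.hypot(W[...,0]-C[0],W[...,1]-C[1])
    v,u=np.nonzero((im.min(-1)>150)&(near>.057)&(near<.08)&(abs(np.arctan2(W[...,1]-C[1],W[...,0]-C[0]))<.4)&(W[...,2]<.058))
    q=ray(c,(u.mean(),v.mean()),.045)[:2]-C; print(len(u),np.hypot(*q),np.degrees(np.arctan2(q[1],q[0])))
```

```text
22.025 [ 0.40482405 -0.14963887  0.19671831] [-0.48490725  0.22061466 -0.31008542] -2.742642413194966
top mark 0.04392966299490346 3.41489303156552
side mark 0.041931917930097595 3.119449696351263
wrist ring 0.5201889276504517 -0.12006727606058121 0.05320754647254944 mark px 63.8235294117647 64.11764705882354
 centre [ 0.519  -0.1198] mark r,ang; ptr r,ang [np.float64(0.0495), np.float64(3.89), np.float64(0.0708), np.float64(5.02)]
 centre [ 0.52018893 -0.12006728] mark r,ang; ptr r,ang [np.float64(0.0483), np.float64(4.3), np.float64(0.0697), np.float64(5.32)]
n ptr 187
42 0.06698417949615931 3.0784301948368493
207 0.0704658454928423 4.890296670251783
```

View pics/t10.png

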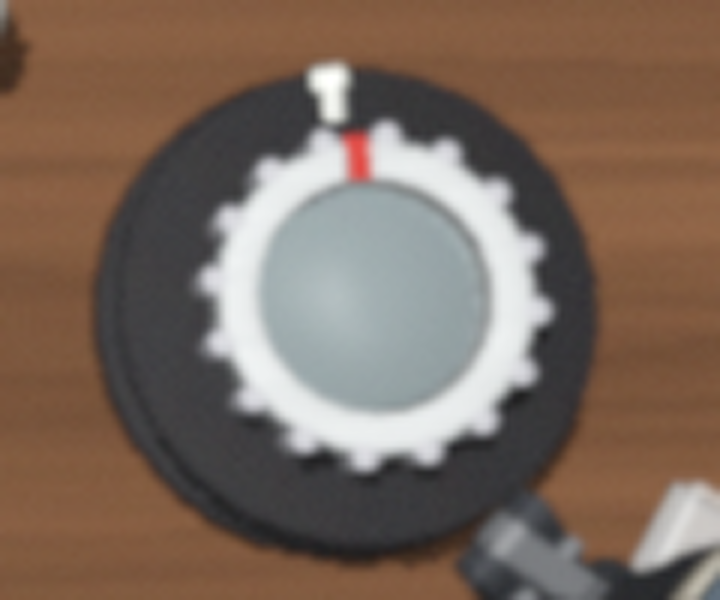

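View pics/w10.png

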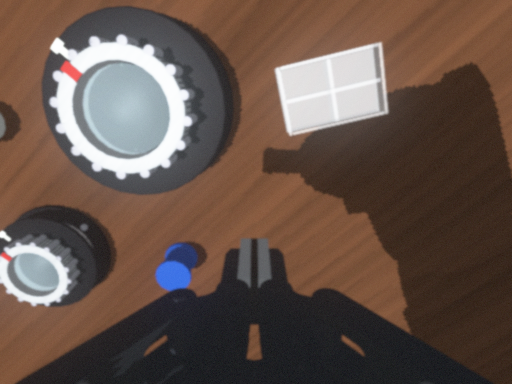

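View pics/t10f.png

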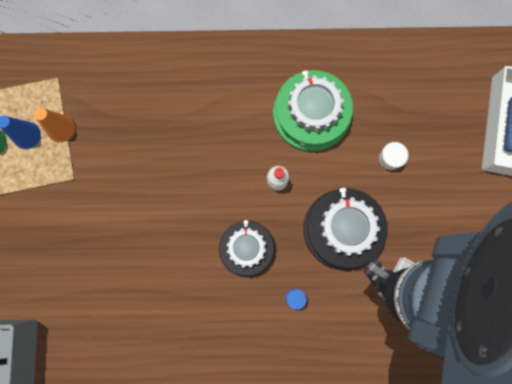

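Run:
```python
from plant import bot
print(bot.sign_off(), bot.state()['time'])
```

```text
the job is handed in; nothing more can be done
the job is handed in; nothing more can be done
```

I turned the larger black magnifier's ring about 460° anticlockwise, so its red mark passed the white pointer once and stopped there the second time. I then lifted the arm clear and handed the job in at about 22 s of the 72 s allowed.

- **How it was turned:** a corner of the closed fingers sat in the valleys between the ribs and swept round the rim twice, without grasping anything. The readings between moves showed about 11 N at most on the tool. The fingertips stayed outside the rim, so they could not reach the glass.
- **Final alignment:** my last checks agree to within about 1° that the mark is at the pointer.

| Camera | Mark | Pointer |
|---|---|---|
| Top | 3.4° | 3.1–3.7° |
| Side | 3.1° | not measured |
| Wrist | 3.9–4.3° | 4.9–5.3° |

- **Disagreements in the measurements:** in its last picture the wrist camera put the mark 48–50 mm from the axis instead of 42.5 mm, so I trust that reading less. My first estimate of the ring's centre was also about 1.2 mm off, and I corrected it during the first sweep.
- **Bystanders:** in the last pictures the glue bottle, pot and spool were where they started. The arm partly hid the bead box in the top view. The wrist camera showed it upright, but I did not measure its position again.

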